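Load a slotted weight on a load-cell hanger and lock it with a quarter turn

TASK

Slide the loose slotted weight sideways, slot first, onto the flat neck of the hanger that stands on the load cell, lower it until it rests on the weight already there, then turn it about a quarter turn so that its slot lies square across the neck and cannot slip off, and let go. Leave the lower weight's slot as it is, feel your way gently because the cell must never be loaded with more than about 11 N sideways or pressed down hard, and leave the other things where they are.

Things in the scene. Friction and masses are not known exactly. Their poses are not given: they have to be found in the camera images.
- slot_weight: The loose steel weight to load: disc 60 mm across, 14 mm thick, 210 to 290 g, lying flat on the bench. Two flat sides parallel to the slot, 50 mm apart, each 33 mm long: grip it by these. Round bore 15 mm through its centre, open to the rim by a slot. Origin at the centre of the underside; x points from the bore out through the slot, z up.
- slot_mouth (a point): Middle of the slot's mouth in the loose weight, 26.5 mm from its axis, at half thickness. The slot is 9 mm wide; over the outermost 9.5 mm it flares at 45 degrees to 28 mm at the rim.
- cell_base: Load cell fixed to the bench: plate 120 x 120 x 12 mm, grey housing 80 x 80 mm up to 32 mm height, dark plug on its +x side. Origin at the plate's centre on the bench, z up; x is the line of the hanger's flat neck. The hanger stands on it but is NOT tracked: its foot is clamped anywhere up to 9 mm off the base's centre in base x and in base y, not turned.
- neck_nominal (a point): Point over the base's centre at mid-height of the neck, 87 mm up (the true neck is up to 9 mm off it in x and in y). The neck is a flat steel blade 11 mm long along base x, 7 mm thick along y, from 74 to 100 mm height, under a knob 26 mm across from 100 to 112 mm. The 9 mm slot passes it only along base x, from either end. Blade touching the back of the bore = 1 mm past centre.
- seat_nominal (a point): Point over the base's centre at the top of the lower weight, 63 mm up (a weight rests there, about 62 mm under load). The lower weight, 70 mm across, lies on a 68 mm pan (49 mm up). The round stem through it is 13 mm across up to 71.5 mm height, tapering to 10 mm at 74 mm: only the bore passes over it, not the slot, and only around it can a weight be turned.
- cell_x (a joint): Side deflection of the sprung hanger along base x (m, 0 at rest, + to base +x); spring 5000 N/m. Must stay within 2.2 mm (11 N) either way.
- cell_y (a joint): Side deflection of the sprung hanger along base y (m, 0 at rest, + to base +y); spring 5000 N/m. Must stay within 2.2 mm (11 N) either way.
- cell_z (a joint): How far the sprung hanger is pressed down (m, + down); spring 8000 N/m, about 0.7 mm under its own load at rest. Must stay under 4 mm (a push of about 25 N).
- lower_weight (a joint): Turn of the lower weight on the stem (rad, counter-clockwise from above); at 0 its slot points along base +x, in line with the blade. It starts within 0.12 of 0 and turns stiffly (0.15 N m).
- plain_weight: Bystander: a weight of the same size, flats and bore but with NO slot, lying flat on the bench; it and the slotted one may lie on either side of the load cell. Origin at the centre of its underside.
- calculator2: Bystander: pocket calculator 159 x 79 x 17 mm, origin at the centre of its underside.
- jar: Bystander: glass jar with white lid, 64 mm across, 68 mm high, origin at the centre of its underside.
- capped_vial: Bystander: glass vial with black cap, 22 mm across, 45 mm high, origin at the centre of its underside.
Things that resemble listed ones, but are neither listed nor needed, are in the scene too. What is shaped like the slot_weight but blue, orange or purple is not meant.

How it is judged:
On the way:
1. the slotted weight has come down over the top of the hanger's round stem (underside below 70 mm height) (z of slot_weight in the frame of cell_base below 0.07 m and horizontal distance between slot_weight and cell_base below 0.016 m), for 0.1 s.
At the end, for the whole second after the job is handed in: The slotted weight rests on the lower weight around the stem (underside below 65.5 mm height, within 16 mm of the base's centre, level within 4 degrees), its slot at least 69 degrees from the line of the neck; the lower weight's slot is still within 23 degrees of that line; all at rest and released (z of slot_weight in the frame of cell_base below 0.0655 m and horizontal distance between slot_weight and cell_base below 0.016 m and angle between the x axis of slot_weight and the x axis of cell_base, either way round above 1.2 rad and angle between slot_weight's own z axis and vertical below 0.07 rad and value of joint lower_weight between -0.4 and 0.4 rad and linear speed of slot_weight below 0.02 m/s); the robot touches nothing.
It fails at once if the hanger is pushed sideways more than 2.2 mm (11 N) ((value of joint cell_x above 0.0022 m or value of joint cell_x below -0.0022 m) or (value of joint cell_y above 0.0022 m or value of joint cell_y below -0.0022 m)).
It fails at once if the hanger is pressed down more than 4 mm (value of joint cell_z above 0.004 m).
It fails at once if a bystander is moved more than 20 mm (distance of any of plain_weight, calculator2, jar, capped_vial from where it was at the start of the episode above 0.02 m).
It also fails if it takes over 72 s, if anything falls off the work surface, if the arm or the gripper's body presses on something with over 40 N, if the wrist force passes 120 N, or if a joint passes its speed limit or range.

ROBOT

A 6-joint arm with a two-finger parallel gripper is mounted at the origin on a cart in front of the work surface, level with it; the furniture and walls round the work are solid. World frame = base frame: x ahead of the robot, y to its left, z up, the work surface at z = 0. Lengths are in m, angles in rad, forces in N, time in s.
With the tool pointing down it reaches from about 0.4 to 0.825 m from the base axis. Payload 7 kg.
Tool frame: the origin (TCP) lies at the very end of the fingers, on their centre line; the grasp point (between the pads) lies 19 mm behind it; z points along the fingers, y is the line along which they close (so a half turn about z gives the same grasp; the last joint's range is limited). The gripper opens to 88 mm and grips with 3 to 60 N. Pads are 19 mm wide; open, the fingers measure 130 mm over their backs; the gripper's body (78 mm by 193 mm) begins 47 mm behind the grasp point.
Start: joints at [-0.868, 0.359, 0.012, 0, -1.224, -0.288], TCP at [0.272, -0.618, 0.203] pointing down, gripper open.
Joint ranges: [-3.07, 3.07], [-1.43, 2.12], [-1.02, 1.25], [-3.03, 1.67], [-3.05, -0], [-3.03, 3.03]. Speed limits (rad/s): [2.39, 2.39, 3.01, 3.14, 3.14, 3.14].

INTERFACE

Orientations are given as [roll, pitch, yaw] about the fixed x, y, z axes, in that order (R = Rz(yaw) Ry(pitch) Rx(roll)).
In Python, from station import arm gives the robot as it stands.
- The arm moves only by the tool step_arm, never from a script. Its argument "rows" is a list of rows, each a list of 5 numbers: the shift along the world's x, y, z in m, then the turn about the world's z in rad, then the finger opening in m, from 0 to 0.0876. In form: [[x, y, z, spin, gripper], ...]. A call has 1 to 20 rows; each row is the pose to reach, as a shift and turn from the pose commanded when the call began; what a row does not reach only later rows make up. A row lasts 1/10 s, in which the tool goes at most 50 mm and 8.59 degrees, less where a joint would pass 70% of its speed; a pose out of reach is approached as far as the arm can. A call with a gripper value outside its range is refused whole. The fingers move at their own pace and stop on an object; "newtons" is the grip in N (left out, the last holds). Time passes only in rows, so rows that repeat a pose let the fingers close. It gives the time, the measured TCP pose, the force, the opening and the grip force at its end, in the units of the state.
- arm.get_state(): the state, without advancing time (a new reading comes with each control period).
- arm.grab_frame(name): name is "side" or "top" or "wrist"; returns a dict with "color" (480x640x3 uint8, blue, green, red), "vfov" (degrees; the focal length in pixels is half the picture's height over the tangent of half this angle, whatever the lens; pixels are square), "cx", "cy" (the principal point, pixels), "rvec" (rotation vector, rad) and "tvec" (3), from world to camera coordinates, as OpenCV has them. Camera axes: x right, y down, z forward; pixel columns grow to the right and rows downward; lengths in m; the calibration is good to about 2 mm. The wrist camera is an equidistant fisheye: a pixel r from the principal point sees the ray r / f radians off the axis. A picture is of the moment at which its call begins. There is no depth.
- arm.job_done(): hands the job in; it is judged then, once.
The state is a dict: "t": time; "q": joint angles; "qd": joint speeds; "joint_efforts": joint torques, N m; "eef_pos": TCP position; "ee_rot": TCP orientation; "force": force on the tool from outside, world axes, zero at the start; "moment": the same for the moment, N m; "width": finger opening in m; "gripper_force": force on a finger pad.
Only numpy, scipy, OpenCV 4.12 (cv2) and the standard library are available. Lean on these libraries where they do the work, as an engineer would, in place of code of your own. Each camera call takes 0.05 s, during which the arm holds its last target. There are 200 camera calls.

## Working session

There is one attempt and no reset: what is moved stays moved. The work goes in short steps, Python scripts to look and compute and a tool call to move; the robot and the scene stay as the last step left them, time stands still between calls to the robot, and variables do not carry over. Pictures are saved under pics/ and viewed, at most 10 in all, crops included, and the job is handed in when it is done.

Besides the shell and the picture viewer there is one more tool, called after "Request:" by a JSON object that holds its "method" and its "body", one argument or row to a line. step_arm: Moves the arm, as the interface text tells. Its arguments: {"type":"object","properties":{"rows":{"type":"array"},"newtons":{"type":"number"}},"required":["rows"]}

```bash
mkdir -p pics; cat > h.py <<'E'
import numpy as np, cv2
from station import arm
def grab(n,save=None):
    f=arm.grab_frame(n)
    if save: cv2.imwrite('pics/'+save,f['color'])
    return f
def cal(f):
    R=cv2.Rodrigues(np.array(f['rvec'],float))[0]; t=np.array(f['tvec'],float).ravel()
    return R,t,240/np.tan(np.radians(f['vfov'])/2)
def ray(f,u,v,fish=False):
    R,t,F=cal(f); x=(u-f['cx'])/F; y=(v-f['cy'])/F
    if fish:
        r=np.hypot(x,y)+1e-12; d=np.array([np.sin(r)*x/r,np.sin(r)*y/r,np.cos(r)])
    else: d=np.array([x,y,1.])
    d=R.T@d; return -R.T@t, d/np.linalg.norm(d)
def onz(f,u,v,z,fish=False):
    o,d=ray(f,u,v,fish); return o+d*(z-o[2])/d[2]
def proj(f,p,fish=False):
    R,t,F=cal(f); c=R@np.array(p,float)+t
    if fish:
        r=np.hypot(c[0],c[1]); th=np.arctan2(r,c[2]); return np.array([f['cx']+F*th*c[0]/r,f['cy']+F*th*c[1]/r])
    return np.array([f['cx']+F*c[0]/c[2],f['cy']+F*c[1]/c[2]])
E
python3 - <<'E'
from h import *
for n in('top','side','wrist'):
    f=grab(n,n+'0.png'); R,t,F=cal(f); print(n,F,f['cx'],f['cy'],-R.T@t,R[2])
print(arm.get_state())
E
```

```text
top 559.9293346585316 325.8336589009028 238.32079710841543 [0.44040172 0.03539438 1.35998514] [ 0.08619483 -0.00645323 -0.9962574 ]
side 462.8271912060175 323.53376734550636 239.5371010332237 [0.29105601 0.91681635 0.4803139 ] [ 0.26618465 -0.87487244 -0.40465287]
wrist 371.64829954431775 320.9877141093714 237.18563394562938 [ 0.20879727 -0.6446637   0.38435223] [ 0.233816    0.10242402 -0.96687093]
{'t': 0.15, 'q': array([-8.67886692e-01,  3.59267243e-01,  1.13066557e-02, -2.16306377e-04,
       -1.22411800e+00, -2.88099680e-01]), 'qd': array([ 0.00035496, -0.00156935,  0.00231083,  0.00148114,  0.00140472,
       -0.00026893]), 'joint_efforts': array([-1.82016588e-04, -5.83275068e+01,  2.93292207e+01,  7.00120881e+00,
        8.79365631e-03, -1.25178444e-04]), 'eef_pos': array([ 0.27184545, -0.61742242,  0.20253206]), 'ee_rot': array([ 3.14030546e+00, -1.69369113e-04, -2.72685622e+00]), 'force': array([-0.6208573 ,  0.19686832,  0.36444124]), 'moment': array([ 0.00840534, -0.02965593, -0.00798473]), 'gripper_force': 0.0, 'width': 0.08763004370974016}
```

View pics/top0.png

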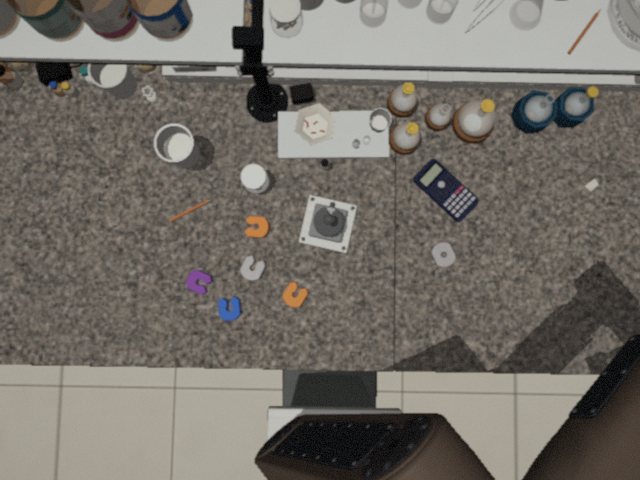

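View pics/side0.png

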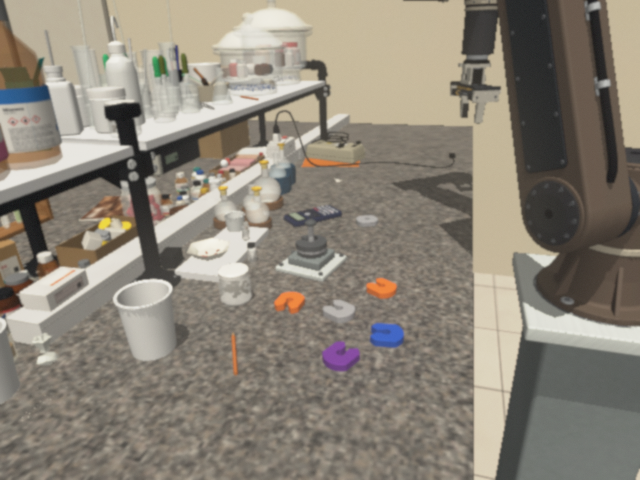

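The top view shows the grey slotted weight at about (252,268), the load cell at (328,223) and the plain weight at (444,254). The jar is at (254,179). I'll zoom in and measure.

```bash
python3 - <<'E'
from h import *
f=grab('top'); im=f['color']
c=im[150:320,185:355]; cv2.imwrite('pics/crop1.png',cv2.resize(c,None,fx=3.5,fy=3.5,interpolation=cv2.INTER_CUBIC))
hsv=cv2.cvtColor(im,cv2.COLOR_BGR2HSV)
m=((hsv[...,1]<30)&(hsv[...,2]>140)).astype(np.uint8)
cs,_=cv2.findContours(m,cv2.RETR_EXTERNAL,cv2.CHAIN_APPROX_NONE)
for k in cs:
    (u,v),s,a=cv2.minAreaRect(k)
    if 150<u<470 and 130<v<330 and cv2.contourArea(k)>60:
        print('px',u,v,s,a,'area',cv2.contourArea(k),'w',onz(f,u,v,.012)[:2])
        if abs(u-328)<12: 
            b=cv2.boxPoints(((u,v),s,a)); w=np.array([onz(f,*p,.012)[:2] for p in b]); print(w,w.mean(0),np.linalg.norm(w-np.roll(w,1,0),axis=1))
        if abs(u-252)<12 and abs(v-268)<12:
            w=np.array([onz(f,*p[0],.014)[:2] for p in k]); c0,r=cv2.minEnclosingCircle(w.astype(np.float32)); print('circ',c0,r,'mean',w.mean(0))
            mm=cv2.moments(k); print('centroid',onz(f,mm['m10']/mm['m00'],mm['m01']/mm['m00'],.014))
E
```

```text
px 251.30003356933594 268.4000244140625 (19.677398681640625, 22.807893753051758) 26.56505012512207 area 299.5 w [0.48102775 0.20436285]
circ (0.48265501856803894, 0.20320621132850647) 0.029351241886615753 mean [0.48267655 0.20328235]
centroid [0.47967095 0.20472834 0.014     ]
px 443.3000793457031 254.1000213623047 (23.702320098876953, 19.230182647705078) 63.43495178222656 area 370.5 w [ 0.52428863 -0.25765408]
px 327.46063232421875 223.33705139160156 (49.469093322753906, 49.169281005859375) 12.994616508483887 area 2320.5 w [0.59352515 0.02340339]
[[ 0.54745657  0.09410136]
 [ 0.66486325  0.06990912]
 [ 0.6398965  -0.04775922]
 [ 0.52279712 -0.02270469]] [0.59375336 0.02338664] [0.11938066 0.11987324 0.12028789 0.11974971]
px 252.75001525878906 175.75 (24.748737335205078, 25.45584487915039) 45.0 area 499.5 w [0.70662617 0.20763016]
px 405.18780517578125 136.9434356689453 (19.97838020324707, 17.422224044799805) 42.27368927001953 area 220.5 w [ 0.81085058 -0.16366516]
px 173.5 142.0 (38.0, 39.0) 90.0 area 1183.0 w [0.78637464 0.40385108]
```

View pics/crop1.png

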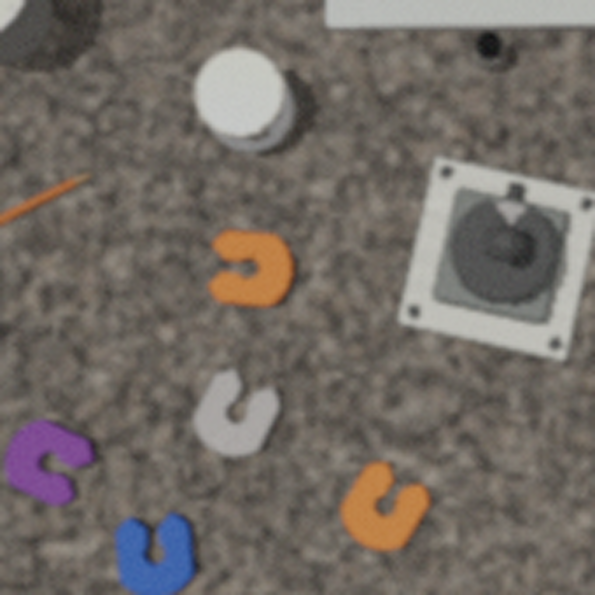

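The crop shows the plug and the lower weight's slot pointing up (world +x). From the plate edges, base yaw is about -0.2. The grey weight's slot points up and to the right, yaw about -0.47. I'll go above the cell first and look from close by.

Request:
{"method": "step_arm", "body": {
  "rows": [
    [0.32, 0.64, 0, -0.62, 0.0876],
    [0.32, 0.64, 0, -0.62, 0.0876],
    [0.32, 0.64, 0, -0.62, 0.0876],
    [0.32, 0.64, 0, -0.62, 0.0876],
    [0.32, 0.64, 0, -0.62, 0.0876],
    [0.32, 0.64, 0, -0.62, 0.0876],
    [0.32, 0.64, 0, -0.62, 0.0876],
    [0.32, 0.64, 0, -0.62, 0.0876],
    [0.32, 0.64, 0, -0.62, 0.0876],
    [0.32, 0.64, 0, -0.62, 0.0876],
    [0.32, 0.64, 0, -0.62, 0.0876],
    [0.32, 0.64, 0, -0.62, 0.0876],
    [0.32, 0.64, 0, -0.62, 0.0876],
    [0.32, 0.64, 0, -0.62, 0.0876],
    [0.32, 0.64, 0, -0.62, 0.0876],
    [0.32, 0.64, 0, -0.62, 0.0876],
    [0.32, 0.64, 0, -0.62, 0.0876],
    [0.32, 0.64, 0, -0.62, 0.0876]
  ]
}}

```text
t: 2.0
eef_pos: [0.5915, 0.0217, 0.2031]
ee_rot: [-3.141, -0.0, 2.936]
force: [0.7, -0.2, -0.3]
width: 0.0876
gripper_force: 0.0
```

```bash
python3 - <<'E'
from h import *
f=grab('wrist','w1.png'); R,t,F=cal(f); print(-R.T@t,R[2]); s=arm.get_state(); print(s['t'],s['eef_pos'],s['ee_rot'],s['q'],s['force'])
for n,p in dict(base=(.5937,.0234,.012),knob=(.5937,.0234,.112)).items(): print(n,proj(f,p,True))
np.savez('w1.npz',**{k:f[k] for k in('rvec','tvec','vfov','cx','cy')})
E
```

```text
[0.52411574 0.03611632 0.38511888] [ 0.25021127 -0.05381078 -0.96669474]
2.05 [0.59157854 0.02139421 0.20336661] [-3.14158902e+00 -4.22368532e-05  2.93548587e+00] [ 3.66094980e-01  2.23169035e-01 -1.77381733e-01 -2.15206865e-05
 -1.17028303e+00 -2.14298970e+00] [-0.36456247 -0.24240602  0.46023377]
base [323.28439108 210.60959088]
knob [323.89455912 235.15658614]
```

View pics/w1.png

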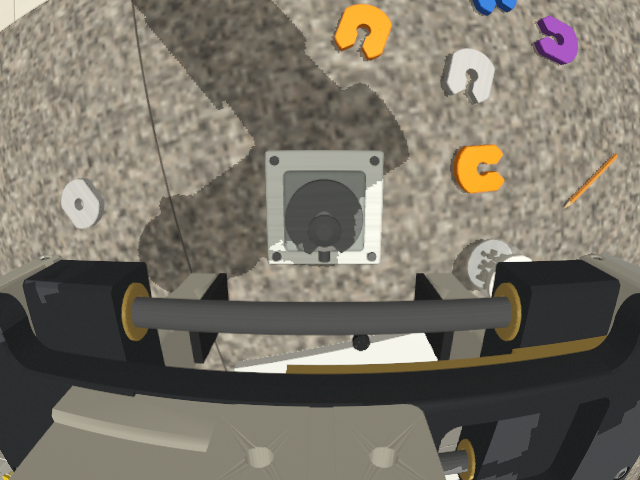

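The wrist view shows the plate with corners at about (266,152), (383,150), (381,262) and (268,263), and the knob at about (324,230). The slotted weight is at (470,75) and the plain weight at (80,203). I'll measure the knob, the plate and the weight.

```bash
python3 - <<'E'
from h import *
f=dict(np.load('w1.npz')); im=cv2.imread('pics/w1.png')
w=np.array([onz(f,*p,.012,True)[:2] for p in [(266,152),(382,150),(381.5,263),(268,264)]]); print(w,w.mean(0),np.linalg.norm(w-np.roll(w,1,0),axis=1))
for a,b in((0,3),(1,2)): d=w[b]-w[a]; print('yaw',np.arctan2(d[1],d[0]))
d=w[0]-w[1]; print('yaw',np.arctan2(-d[0],d[1]), np.arctan2(d[0],-d[1]))
c=im[165:265,270:380]; cv2.imwrite('pics/crop2.png',cv2.resize(cv2.convertScaleAbs(c,alpha=1.6),None,fx=6,fy=6,interpolation=cv2.INTER_CUBIC))
g=cv2.resize(cv2.cvtColor(c,cv2.COLOR_BGR2GRAY),None,fx=4,fy=4,interpolation=cv2.INTER_CUBIC)
for lo,hi in((50,80),(130,170)):
    h=cv2.HoughCircles(g,cv2.HOUGH_GRADIENT,1,40,param1=60,param2=15,minRadius=lo,maxRadius=hi)
    if h is not None:
        for x,y,r in h[0][:4]:
            u,v=270+x/4,165+y/4; print(u,v,r/4,'knobtop',onz(f,u,v,.112,True)[:2],'lowtop',onz(f,u,v,.063,True)[:2], 'R knob mm',1e3*np.linalg.norm(onz(f,u+r/4,v,.112,True)-onz(f,u,v,.112,True)))
# slot weight
hsv=cv2.cvtColor(im,cv2.COLOR_BGR2HSV); m=((hsv[...,1]<25)&(hsv[...,2]>165)).astype(np.uint8); m[:, :430]=0;m[:,510:]=0;m[120:]=0
cs,_=cv2.findContours(m,cv2.RETR_EXTERNAL,cv2.CHAIN_APPROX_NONE); k=max(cs,key=cv2.contourArea)
p=np.array([onz(f,*q[0],.014,True)[:2] for q in k]).astype(np.float32)
print('weight',cv2.minEnclosingCircle(p),cv2.minAreaRect(p)); mm=cv2.moments(p.reshape(-1,1,2)); print(mm['m10']/mm['m00'],mm['m01']/mm['m00'])
st=arm.get_state();print('tcp px',proj(f,st['eef_pos'],True))
E
```

```text
[[ 0.5229003  -0.02050161]
 [ 0.54464478  0.09384661]
 [ 0.66188303  0.07281521]
 [ 0.63810022 -0.0461381 ]] [0.59188208 0.02500552] [0.11801802 0.11639733 0.11910972 0.12130752]
yaw -0.21897092277483388
yaw -0.177502218253162
yaw 2.95367611204687 -0.18791654154292303
323.875 217.375 38.225 knobtop [0.5802016  0.02618826] lowtop [0.59026392 0.02440708] R knob mm 28.80130836205807
weight ((0.481426477432251, 0.2039446234703064), 0.029926009476184845) ((0.48016831278800964, 0.2047560214996338), (0.04960707202553749, 0.055350691080093384), 65.13663482666016)
0.4785234331121081 0.2054152673550407
tcp px [320.37887366 275.93084927]
```

View pics/crop2.png

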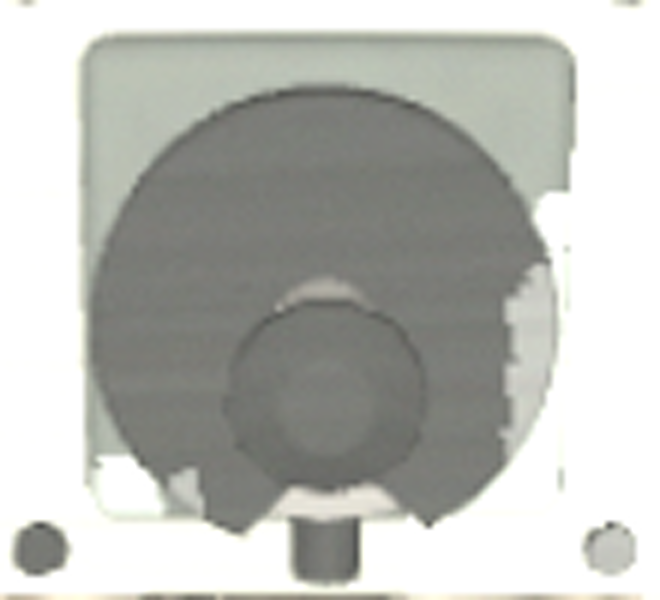

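The crop shows the knob rim centred at crop (326,392), which is px (324.3,230.3). The lower weight's disc is at px (324.1,217.8), with its slot towards +x. Next I'll convert these to world and move over the weight.

```bash
python3 - <<'E'
from h import *
f=dict(np.load('w1.npz')); 
for u,v,z in((324.3,230.3,.107),(324.1,217.8,.063),(324.7,210.6,.012)): print(z,onz(f,u,v,z,True))
# same knob from top camera
print(onz(grab('top','t2.png'),0,0,0)*0)
E
```

```text
0.107 [0.59125332 0.02425856 0.107     ]
0.063 [0.59068108 0.02452381 0.063     ]
0.012 [0.59398582 0.02481682 0.012     ]
[0. 0. 0.]
```

Request:
{"method": "step_arm", "body": {
  "rows": [
    [-0.111, 0.183, -0.1, -0.255, 0.075],
    [-0.111, 0.183, -0.1, -0.255, 0.075],
    [-0.111, 0.183, -0.1, -0.255, 0.075],
    [-0.111, 0.183, -0.1, -0.255, 0.075],
    [-0.111, 0.183, -0.1, -0.255, 0.075],
    [-0.111, 0.183, -0.1, -0.255, 0.075],
    [-0.111, 0.183, -0.1, -0.255, 0.075],
    [-0.111, 0.183, -0.1, -0.255, 0.075]
  ]
}}

```text
t: 2.9
eef_pos: [0.4817, 0.2047, 0.104]
ee_rot: [3.141, 0.001, 2.681]
force: [-0.9, 0.4, 0.7]
width: 0.0749
gripper_force: 0.0
```

```bash
python3 - <<'E'
from h import *
f=grab('wrist','w2.png'); s=arm.get_state(); print(s['t'],s['eef_pos'],s['ee_rot'],s['q'])
im=f['color'];hsv=cv2.cvtColor(im,cv2.COLOR_BGR2HSV); m=((hsv[...,1]<25)&(hsv[...,2]>150)).astype(np.uint8)
p=proj(f,[.4814,.2039,.014],True); print(p)
cs,_=cv2.findContours(m,cv2.RETR_EXTERNAL,cv2.CHAIN_APPROX_NONE)
for k in cs:
    if cv2.contourArea(k)<800 : continue
    w=np.array([onz(f,*q[0],.014,True)[:2] for q in k]).astype(np.float32)
    print(cv2.boundingRect(k),cv2.minEnclosingCircle(w),cv2.minAreaRect(w))
cv2.imwrite('pics/m2.png',m*255)
E
```

```text
2.95 [0.48181308 0.20454288 0.10395569] [3.14050643e+00 5.81516812e-04 2.67998281e+00] [ 7.76797598e-01  1.99814335e-01 -4.57268359e-01  2.46830009e-04
 -9.12497130e-01 -2.80935433e+00]
[319.91195534 233.33456795]
(286, 194, 68, 73) ((0.48124459385871887, 0.2043156772851944), 0.030335450544953346) ((0.4795028567314148, 0.2048974186182022), (0.050037287175655365, 0.055816322565078735), 65.00727844238281)
```

View pics/w2.png

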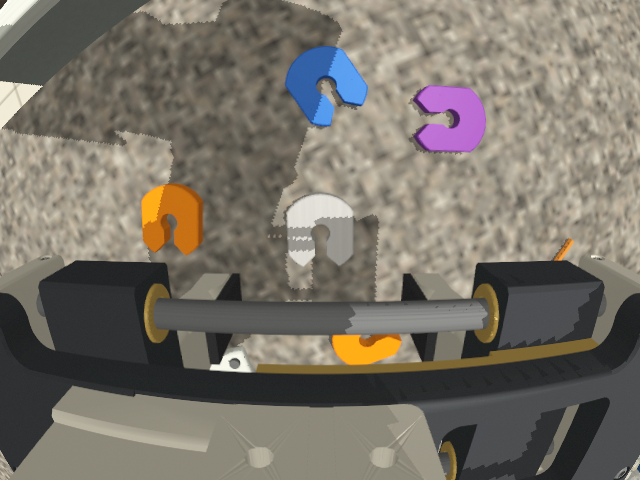

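The view shows the grey weight at about (320,233), with its slot pointing down between the open fingers. The fitted centre is (0.4812,0.2043) and yaw -0.436. I'll descend, grip and lift.

Request:
{"method": "step_arm", "body": {
  "newtons": 30,
  "rows": [
    [-0.0005, 0, -0.04, 0.025, 0.075],
    [-0.0005, 0, -0.08, 0.025, 0.075],
    [-0.0005, 0, -0.095, 0.025, 0.075],
    [-0.0005, 0, -0.1, 0.025, 0.075],
    [-0.0005, 0, -0.1, 0.025, 0.075],
    [-0.0005, 0, -0.1, 0.025, 0.04],
    [-0.0005, 0, -0.1, 0.025, 0.04],
    [-0.0005, 0, -0.1, 0.025, 0.04],
    [-0.0005, 0, -0.1, 0.025, 0.04],
    [-0.0005, 0, -0.1, 0.025, 0.04],
    [-0.0005, 0, -0.1, 0.025, 0.04]
  ]
}}

```text
t: 4.05
eef_pos: [0.4805, 0.2053, 0.0034]
ee_rot: [3.141, 0.0, 2.707]
force: [0.2, -0.4, -1.2]
width: 0.0407
gripper_force: 0.0
```

The opening went past 50 mm with no grip force, so I'll take a look.

```bash
python3 - <<'E'
from h import *
f=grab('wrist','w3.png'); s=arm.get_state(); print(s['t'],s['eef_pos'],s['width'],s['gripper_force'],s['force'],proj(f,s['eef_pos'],True))
E
```

```text
4.1 [0.48049085 0.20534443 0.00335745] 0.04005689785593293 0.0 [0.17465414 0.80474513 0.58247548] [320.96180286 275.58231425]
```

View pics/w3.png

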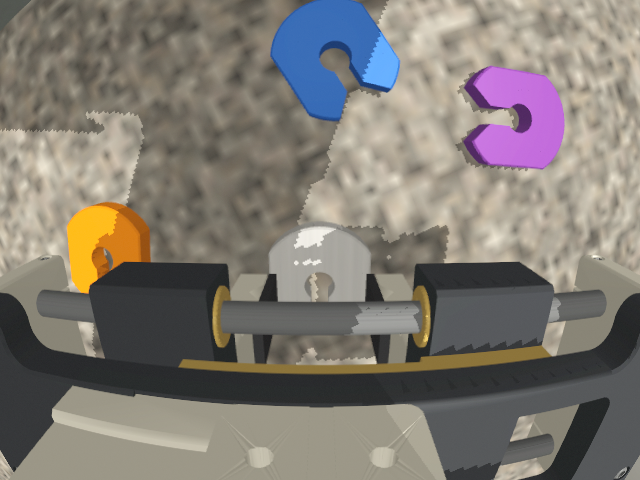

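The weight is between the fingers and their width is ambiguous. I'll close further to test for contact.

Request:
{"method": "step_arm", "body": {
  "newtons": 30,
  "rows": [
    [0, 0, 0, 0, 0.03],
    [0, 0, 0, 0, 0.03],
    [0, 0, 0, 0, 0.03]
  ]
}}

```text
t: 4.4
eef_pos: [0.4805, 0.2053, 0.0032]
ee_rot: [-3.142, -0.0, 2.706]
force: [0.3, 0.1, 0.2]
width: 0.0301
gripper_force: 0.0
```

```bash
python3 - <<'E'
from h import *
f=grab('wrist','w4.png'); s=arm.get_state(); print(s['t'],s['eef_pos'],s['width'],s['gripper_force'],s['force'],proj(f,s['eef_pos'],True))
c=f['color'][200:380,200:440]; cv2.imwrite('pics/c4.png',cv2.resize(c,None,fx=3,fy=3,interpolation=cv2.INTER_CUBIC))
g=grab('side','s4.png'); print(proj(g,[.4812,.2043,.01]))
E
```

```text
4.45 [0.48048004 0.20521508 0.00319291] 0.03033879926567395 0.0 [-0.30856331  0.03880395 -0.25925058] [320.96885876 275.68602743]
[338.92288704 309.78678703]
```

View pics/c4.png

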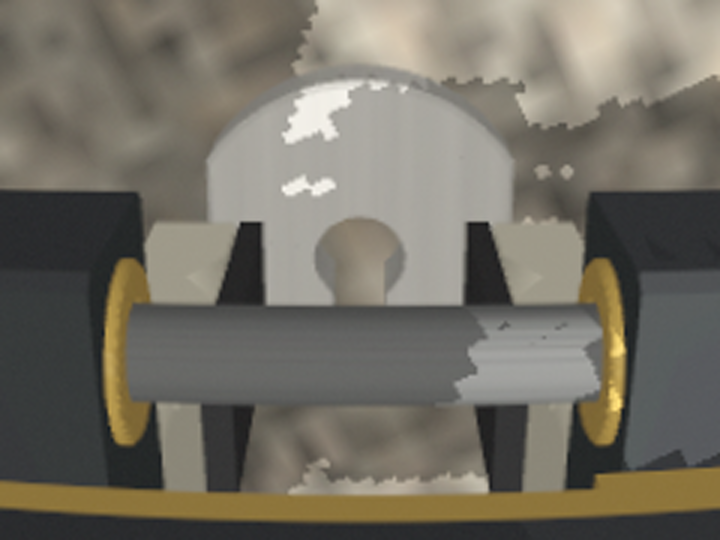

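The crop shows the fingertips over the weight, not beside it: both tips end at row 274, with the gap shrunk to 67 px. Scaling by opening puts the tips about 15 mm above the reported TCP. I'll reopen, go 11 mm lower and close again.

Request:
{"method": "step_arm", "body": {
  "newtons": 30,
  "rows": [
    [0, 0, 0, 0, 0.07],
    [0, 0, 0, 0, 0.07],
    [0, 0, 0, 0, 0.07],
    [0, 0, 0, 0, 0.07],
    [0, 0, -0.004, 0, 0.07],
    [0, 0, -0.008, 0, 0.07],
    [0, 0, -0.011, 0, 0.07],
    [0, 0, -0.011, 0, 0.07]
  ]
}}

```text
t: 5.3
eef_pos: [0.4801, 0.2049, -0.0084]
ee_rot: [-3.14, -0.0, 2.706]
force: [0.2, 0.7, 0.6]
width: 0.0701
gripper_force: 0.0
```

Request:
{"method": "step_arm", "body": {
  "newtons": 30,
  "rows": [
    [0, 0, 0, 0, 0.04],
    [0, 0, 0, 0, 0.04],
    [0, 0, 0, 0, 0.04],
    [0, 0, 0, 0, 0.04],
    [0, 0, 0, 0, 0.04],
    [0, 0, 0, 0, 0.04]
  ]
}}

```text
t: 5.9
eef_pos: [0.4805, 0.2053, -0.0077]
ee_rot: [3.141, 0.0, 2.706]
force: [0.3, -0.6, 0.5]
width: 0.0403
gripper_force: 0.0
```

```bash
python3 - <<'E'
from h import *
f=grab('wrist','w5.png'); s=arm.get_state(); print(s['t'],s['eef_pos'],s['width'],s['gripper_force'],s['force'],-cal(f)[0].T@cal(f)[1])
c=cv2.resize(f['color'][190:370,200:440],None,fx=2.2,fy=2.2,interpolation=cv2.INTER_CUBIC)[:, 60:460]
g=grab('side','s5.png'); d=cv2.resize(g['color'][260:360,290:390],(400,400),interpolation=cv2.INTER_CUBIC)[:396]
print(c.shape,d.shape,proj(g,s['eef_pos']),proj(g,[.4812,.2043,.007]))
cv2.imwrite('pics/c5.png',np.hstack([c[:396],d[:c.shape[0]]]))
E
```

```text
5.95 [ 0.48050133  0.2052837  -0.00768518] 0.04037608264315659 0.0 [-0.15377465 -0.02562436  0.82501249] [0.41794443 0.2345802  0.17424528]
(396, 400, 3) (396, 400, 3) [339.23643068 318.13184796] [338.93753245 311.15484577]
```

View pics/c5.png

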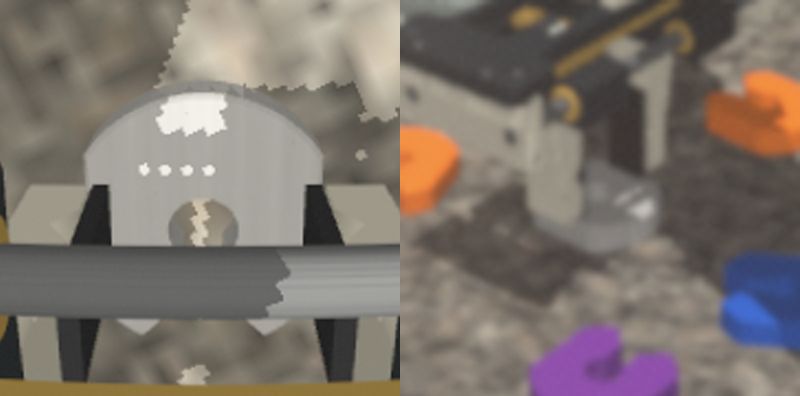

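Both views show the tips still just above the weight. Comparing the two openings gives a range of 0.168 m, so the tips sit about 25 mm above the reported TCP. I'll go 11 mm lower.

Request:
{"method": "step_arm", "body": {
  "newtons": 30,
  "rows": [
    [0, 0, 0, 0, 0.07],
    [0, 0, 0, 0, 0.07],
    [0, 0, 0, 0, 0.07],
    [0, 0, 0, 0, 0.07],
    [0.0005, 0, -0.004, 0, 0.07],
    [0.0005, 0, -0.008, 0, 0.07],
    [0.0005, 0, -0.011, 0, 0.07],
    [0.0005, 0, -0.011, 0, 0.07]
  ]
}}

```text
t: 6.8
eef_pos: [0.4806, 0.2049, -0.0194]
ee_rot: [-3.14, -0.001, 2.706]
force: [-0.3, 0.1, -0.3]
width: 0.0702
gripper_force: 0.0
```

Request:
{"method": "step_arm", "body": {
  "newtons": 30,
  "rows": [
    [0, 0, 0, 0, 0.04],
    [0, 0, 0, 0, 0.04],
    [0, 0, 0, 0, 0.04],
    [0, 0, 0, 0, 0.04],
    [0, 0, 0, 0, 0.04],
    [0, 0, 0, 0, 0.04]
  ]
}}

```text
t: 7.4
eef_pos: [0.481, 0.2052, -0.0186]
ee_rot: [3.142, 0.0, 2.706]
force: [-1.4, -0.2, 1.5]
width: 0.0496
gripper_force: 30.0
```

Gripped: width 49.6 mm at 30 N. The fingers are shorter than stated, so the gripper body could come close to the knob when seated. I'll regrip 3.5 mm higher for clearance and then lift.

Request:
{"method": "step_arm", "body": {
  "newtons": 35,
  "rows": [
    [0, 0, 0, 0, 0.056],
    [0, 0, 0, 0, 0.056],
    [0, 0, 0.0035, 0, 0.056],
    [0, 0, 0.0035, 0, 0.056],
    [0, 0, 0.0035, 0, 0.04],
    [0, 0, 0.0035, 0, 0.04],
    [0, 0, 0.0035, 0, 0.04],
    [0, 0, 0.0035, 0, 0.04]
  ]
}}

```text
t: 8.2
eef_pos: [0.4811, 0.2053, -0.0151]
ee_rot: [3.141, 0.0, 2.706]
force: [-0.9, 0.3, 2.7]
width: 0.0491
gripper_force: 35.0
```

Request:
{"method": "step_arm", "body": {
  "rows": [
    [0, 0, 0.03, 0, 0.04],
    [0, 0, 0.07, 0, 0.04],
    [0, 0, 0.11, 0, 0.04],
    [0.02, -0.05, 0.12, 0.06, 0.04],
    [0.03, -0.1, 0.12, 0.12, 0.04],
    [0.04, -0.14, 0.12, 0.236, 0.04],
    [0.0507, -0.168, 0.12, 0.236, 0.04],
    [0.0507, -0.168, 0.12, 0.236, 0.04],
    [0.0507, -0.168, 0.12, 0.236, 0.04]
  ]
}}

```text
t: 9.1
eef_pos: [0.5313, 0.0364, 0.1042]
ee_rot: [-3.141, -0.001, 2.94]
force: [-0.0, 0.2, -2.6]
width: 0.0496
gripper_force: 35.0
```

```bash
python3 - <<'E'
from h import *
f=grab('wrist','w6.png'); s=arm.get_state(); print(s['t'],s['eef_pos'],s['ee_rot'],s['width'],s['gripper_force'],s['force'])
np.savez('w6.npz',**{k:f[k] for k in('rvec','tvec','vfov','cx','cy')})
wc=s['eef_pos']+[0,0,.029]; u=np.array([.98,-.199,0])
print('weight px',proj(f,wc,True),'mouth',proj(f,wc+.03*u,True),'knob',proj(f,[.591,.0244,.107],True))
g=grab('side','s6.png'); cv2.imwrite('pics/c6.png',np.hstack([cv2.resize(f['color'][190:370,200:440],(400,300)),cv2.resize(g['color'][200:290,260:380],(400,300),interpolation=cv2.INTER_CUBIC)]))
E
```

```text
9.15 [0.53125885 0.03715604 0.10428587] [-3.14131831e+00 -8.72560062e-04  2.94128255e+00] 0.049078459934097096 35.00005667534424 [ 0.11433958  0.29939435 -1.35734677]
weight px [322.29241195 298.20353953] mouth [322.34746326 354.31014843] knob [321.2530342  374.24589751]
```

View pics/c6.png

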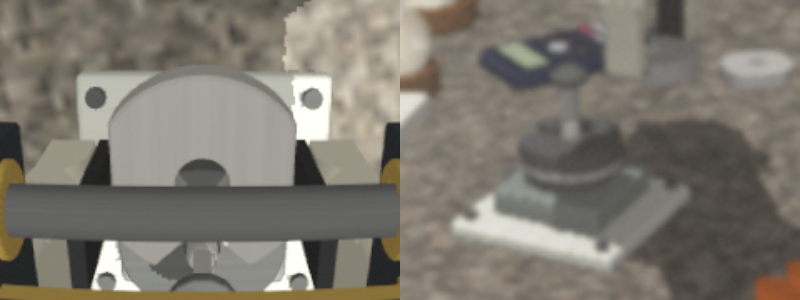

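The weight is held level. Its slot lines up with the knob: bore and knob are both at px x of about 321.8. Next I'll lower to neck height and advance along base +x in felt steps.

Request:
{"method": "step_arm", "body": {
  "rows": [
    [0, 0, -0.02, 0, 0.04],
    [0, 0, -0.04, 0, 0.04],
    [0.0098, -0.002, -0.04, 0, 0.04],
    [0.0196, -0.004, -0.04, 0, 0.04],
    [0.0265, -0.0054, -0.04, 0, 0.04],
    [0.0265, -0.0054, -0.04, 0, 0.04],
    [0.0265, -0.0054, -0.04, 0, 0.04]
  ]
}}

```text
t: 9.9
eef_pos: [0.5586, 0.0319, 0.0652]
ee_rot: [3.141, 0.001, 2.942]
force: [0.3, -0.3, -2.4]
width: 0.0492
gripper_force: 35.0
```

Request:
{"method": "step_arm", "body": {
  "rows": [
    [0.002, -0.0004, 0, 0, 0.04],
    [0.0039, -0.0008, 0, 0, 0.04],
    [0.0059, -0.0012, 0, 0, 0.04],
    [0.0059, -0.0012, 0, 0, 0.04],
    [0.0059, -0.0012, 0, 0, 0.04]
  ]
}}

```text
t: 10.4
eef_pos: [0.5641, 0.0306, 0.0648]
ee_rot: [3.142, -0.0, 2.942]
force: [0.7, -0.7, -1.6]
width: 0.0496
gripper_force: 35.0
```

Request:
{"method": "step_arm", "body": {
  "rows": [
    [0.001, -0.0002, 0, 0, 0.04],
    [0.002, -0.0004, 0, 0, 0.04],
    [0.0029, -0.0006, 0, 0, 0.04],
    [0.0029, -0.0006, 0, 0, 0.04],
    [0.0029, -0.0006, 0, 0, 0.04]
  ]
}}

```text
t: 10.9
eef_pos: [0.567, 0.03, 0.0647]
ee_rot: [-3.142, -0.0, 2.942]
force: [-0.1, 0.1, -1.6]
width: 0.0492
gripper_force: 35.0
```

Request:
{"method": "step_arm", "body": {
  "rows": [
    [0.0015, -0.0003, 0, 0, 0.04],
    [0.0029, -0.0006, 0, 0, 0.04],
    [0.0039, -0.0008, 0, 0, 0.04],
    [0.0039, -0.0008, 0, 0, 0.04]
  ]
}}

```text
t: 11.3
eef_pos: [0.5711, 0.0292, 0.0648]
ee_rot: [3.142, 0.0, 2.942]
force: [-0.1, 0.4, -3.0]
width: 0.0494
gripper_force: 35.0
```

Request:
{"method": "step_arm", "body": {
  "rows": [
    [0.0015, -0.0003, 0, 0, 0.04],
    [0.0029, -0.0006, 0, 0, 0.04],
    [0.0039, -0.0008, 0, 0, 0.04],
    [0.0039, -0.0008, 0, 0, 0.04]
  ]
}}

```text
t: 11.7
eef_pos: [0.575, 0.0284, 0.0647]
ee_rot: [-3.142, 0.0, 2.942]
force: [0.6, -0.2, -2.0]
width: 0.049
gripper_force: 35.0
```

```bash
python3 - <<'E'
from h import *
s=arm.get_state(); F=s['force']; u=np.array([.98,-.199]); v=np.array([.199,.98]); H=np.array([.591,.0244])
d=s['eef_pos'][:2]-H; print(s['t'],'along',d@u,'lat',d@v,'F',F[:2]@u,F[:2]@v,F[2],s['moment'])
E
```

```text
11.7 along -0.016501458580187426 lat 0.0007496539179196146 F 0.6072120065361475 -0.10462709940728963 -1.9594680818100687 [-0.11440376  0.00090933  0.02614527]
```

No contact so far, and the lateral position matches. I'll continue.

Request:
{"method": "step_arm", "body": {
  "rows": [
    [0.002, -0.0004, 0, 0, 0.04],
    [0.0039, -0.0008, 0, 0, 0.04],
    [0.0059, -0.0012, 0, 0, 0.04],
    [0.0059, -0.0012, 0, 0, 0.04]
  ]
}}

```text
t: 12.1
eef_pos: [0.581, 0.0272, 0.0647]
ee_rot: [-3.142, 0.0, 2.942]
force: [-0.2, -0.0, -2.2]
width: 0.0495
gripper_force: 35.0
```

Request:
{"method": "step_arm", "body": {
  "rows": [
    [0.002, -0.0004, 0, 0, 0.04],
    [0.0039, -0.0008, 0, 0, 0.04],
    [0.0059, -0.0012, 0, 0, 0.04],
    [0.0059, -0.0012, 0, 0, 0.04]
  ]
}}

```text
t: 12.5
eef_pos: [0.5869, 0.026, 0.0648]
ee_rot: [3.142, 0.0, 2.942]
force: [1.0, -1.3, -1.5]
width: 0.0495
gripper_force: 35.0
```

Request:
{"method": "step_arm", "body": {
  "rows": [
    [0.001, -0.0002, 0, 0, 0.04],
    [0.002, -0.0004, 0, 0, 0.04],
    [0.002, -0.0004, 0, 0, 0.04],
    [0.002, -0.0004, 0, 0, 0.04]
  ]
}}

```text
t: 12.9
eef_pos: [0.5886, 0.0256, 0.0648]
ee_rot: [3.142, 0.0, 2.942]
force: [-0.6, 0.3, -2.3]
width: 0.0491
gripper_force: 35.0
```

Request:
{"method": "step_arm", "body": {
  "rows": [
    [0.001, -0.0002, 0, 0, 0.04],
    [0.001, -0.0002, 0, 0, 0.04],
    [0.001, -0.0002, 0, 0, 0.04]
  ]
}}

```text
t: 13.2
eef_pos: [0.5896, 0.0255, 0.0648]
ee_rot: [3.142, 0.0, 2.942]
force: [0.4, 0.2, -2.1]
width: 0.0493
gripper_force: 35.0
```

Request:
{"method": "step_arm", "body": {
  "rows": [
    [0.0007, -0.0001, 0, 0, 0.04],
    [0.0007, -0.0001, 0, 0, 0.04],
    [0.0007, -0.0001, 0, 0, 0.04]
  ]
}}

```text
t: 13.5
eef_pos: [0.5903, 0.0253, 0.0648]
ee_rot: [-3.142, 0.0, 2.942]
force: [-1.2, -0.4, -2.4]
width: 0.0497
gripper_force: 35.0
```

Request:
{"method": "step_arm", "body": {
  "rows": [
    [0.0007, -0.0001, 0, 0, 0.04],
    [0.0007, -0.0001, 0, 0, 0.04],
    [0.0007, -0.0001, 0, 0, 0.04]
  ]
}}

```text
t: 13.8
eef_pos: [0.591, 0.0253, 0.0648]
ee_rot: [3.142, 0.0, 2.942]
force: [0.7, -0.8, -1.2]
width: 0.0493
gripper_force: 35.0
```

Request:
{"method": "step_arm", "body": {
  "rows": [
    [0.0007, -0.0001, 0, 0, 0.04],
    [0.0007, -0.0001, 0, 0, 0.04],
    [0.0007, -0.0001, 0, 0, 0.04]
  ]
}}

```text
t: 14.1
eef_pos: [0.5917, 0.0252, 0.0647]
ee_rot: [-3.142, -0.0, 2.942]
force: [-0.5, 0.1, -1.8]
width: 0.0492
gripper_force: 35.0
```

Request:
{"method": "step_arm", "body": {
  "rows": [
    [0.0007, -0.0001, 0, 0, 0.04],
    [0.0007, -0.0001, 0, 0, 0.04],
    [0.0007, -0.0001, 0, 0, 0.04]
  ]
}}

```text
t: 14.4
eef_pos: [0.5923, 0.025, 0.0647]
ee_rot: [-3.142, -0.0, 2.942]
force: [-1.2, 0.4, -1.5]
width: 0.0492
gripper_force: 35.0
```

```bash
python3 - <<'E'
from h import *
F=[]
for i in range(4): arm.grab_frame('side'); F.append(arm.get_state()['force'])
print(np.mean(F,0),arm.get_state()['eef_pos'],arm.get_state()['moment'])
E
```

```text
[-0.65593827 -0.14866725 -1.79566955] [0.59228939 0.0250289  0.06472569] [-0.01984219  0.25160882  0.00501377]
```

Request:
{"method": "step_arm", "body": {
  "rows": [
    [0.0007, -0.0001, 0, 0, 0.04],
    [0.0007, -0.0001, 0, 0, 0.04],
    [0.0007, -0.0001, 0, 0, 0.04]
  ]
}}

```text
t: 14.9
eef_pos: [0.5928, 0.0249, 0.0647]
ee_rot: [-3.141, -0.001, 2.942]
force: [-1.7, 0.2, -1.4]
width: 0.0496
gripper_force: 35.0
```

```bash
cat > ft.py <<'E'
from h import *
F=[];M=[]
for i in range(4): arm.grab_frame('side'); s=arm.get_state(); F.append(s['force']); M.append(s['moment'])
print(s['t'],np.mean(F,0).round(2),np.mean(M,0).round(3),s['eef_pos'].round(4),s['ee_rot'].round(3))
E
python3 ft.py
```

```text
15.1 [-2.44  0.31 -1.64] [ 0.085  0.791 -0.024] [0.5929 0.0249 0.0647] [-3.142 -0.     2.942]
```

I feel the back of the bore at 2.4 N with almost no lateral part, so the slot is well centred. I'll back off 1.4 mm to the centre and lower.

Request:
{"method": "step_arm", "body": {
  "rows": [
    [-0.0014, 0.0003, 0, 0, 0.04],
    [-0.0014, 0.0003, 0, 0, 0.04],
    [-0.0014, 0.0003, -0.002, 0, 0.04],
    [-0.0014, 0.0003, -0.004, 0, 0.04],
    [-0.0014, 0.0003, -0.005, 0, 0.04],
    [-0.0014, 0.0003, -0.005, 0, 0.04]
  ]
}}

```text
t: 15.7
eef_pos: [0.5917, 0.0253, 0.0595]
ee_rot: [-3.142, -0.0, 2.942]
force: [-0.2, -0.1, -2.2]
width: 0.0495
gripper_force: 35.0
```

Request:
{"method": "step_arm", "body": {
  "rows": [
    [0, 0, -0.001, 0, 0.04],
    [0, 0, -0.002, 0, 0.04],
    [0, 0, -0.002, 0, 0.04]
  ]
}}

```text
t: 16.0
eef_pos: [0.5916, 0.0253, 0.0576]
ee_rot: [-3.142, -0.0, 2.942]
force: [0.5, -0.0, -1.6]
width: 0.0497
gripper_force: 35.0
```

```bash
python3 ft.py
```

```text
16.2 [-0.21 -0.07 -2.27] [-0.055 -0.045  0.006] [0.5917 0.0253 0.0578] [3.142 0.    2.942]
```

Request:
{"method": "step_arm", "body": {
  "rows": [
    [0, 0, -0.001, 0, 0.04],
    [0, 0, -0.0015, 0, 0.04],
    [0, 0, -0.0015, 0, 0.04]
  ]
}}

```text
t: 16.5
eef_pos: [0.5916, 0.0252, 0.0562]
ee_rot: [-3.142, -0.0, 2.942]
force: [0.1, 0.4, -2.5]
width: 0.0491
gripper_force: 35.0
```

Request:
{"method": "step_arm", "body": {
  "rows": [
    [0, 0, -0.001, 0, 0.04],
    [0, 0, -0.0015, 0, 0.04],
    [0, 0, -0.0015, 0, 0.04]
  ]
}}

```text
t: 16.8
eef_pos: [0.5916, 0.0252, 0.0547]
ee_rot: [-3.141, -0.0, 2.942]
force: [-0.8, -0.7, -1.7]
width: 0.0497
gripper_force: 35.0
```

```bash
python3 ft.py
```

```text
17.0 [ 0.03 -0.62 -2.43] [-0.273  0.052 -0.002] [0.5917 0.0252 0.0547] [-3.142 -0.     2.942]
```

Request:
{"method": "step_arm", "body": {
  "rows": [
    [0, 0, -0.001, 0, 0.04],
    [0, 0, -0.002, 0, 0.04],
    [0, 0, -0.002, 0, 0.04]
  ]
}}

```text
t: 17.3
eef_pos: [0.5916, 0.0252, 0.0526]
ee_rot: [-3.141, -0.0, 2.942]
force: [0.0, -1.3, -0.6]
width: 0.0492
gripper_force: 35.0
```

Request:
{"method": "step_arm", "body": {
  "rows": [
    [0, 0, -0.001, 0, 0.04],
    [0, 0, -0.0015, 0, 0.04],
    [0, 0, -0.0015, 0, 0.04]
  ]
}}

```text
t: 17.6
eef_pos: [0.5916, 0.0252, 0.0512]
ee_rot: [-3.141, -0.0, 2.942]
force: [-0.1, -1.4, -1.6]
width: 0.0493
gripper_force: 35.0
```

```bash
python3 ft.py
```

```text
17.8 [-0.06 -0.84 -1.91] [-0.408  0.086  0.001] [0.5917 0.0252 0.0512] [-3.142 -0.     2.942]
```

There is slight contact pushing -y, so I'll shift -0.6 mm in y and keep lowering.

Request:
{"method": "step_arm", "body": {
  "rows": [
    [0, -0.0003, 0, 0, 0.04],
    [0, -0.0006, 0, 0, 0.04],
    [0, -0.0006, 0, 0, 0.04],
    [0, -0.0006, -0.001, 0, 0.04],
    [0, -0.0006, -0.001, 0, 0.04]
  ]
}}

```text
t: 18.3
eef_pos: [0.5917, 0.0247, 0.0502]
ee_rot: [3.142, -0.0, 2.942]
force: [0.9, -0.2, -1.8]
width: 0.0498
gripper_force: 35.0
```

```bash
python3 ft.py
```

```text
18.5 [ 0.48  0.57 -2.11] [-0.043 -0.03   0.005] [0.5918 0.0247 0.0503] [3.142 0.    2.942]
```

Request:
{"method": "step_arm", "body": {
  "rows": [
    [0, 0, -0.0005, 0, 0.04],
    [0, 0, -0.001, 0, 0.04],
    [0, 0, -0.001, 0, 0.04]
  ]
}}

```text
t: 18.8
eef_pos: [0.5916, 0.0247, 0.0492]
ee_rot: [-3.142, -0.0, 2.942]
force: [-0.5, 0.2, -3.0]
width: 0.0493
gripper_force: 35.0
```

Request:
{"method": "step_arm", "body": {
  "rows": [
    [0, 0, -0.0005, 0, 0.04],
    [0, 0, -0.001, 0, 0.04],
    [0, 0, -0.001, 0, 0.04]
  ]
}}

```text
t: 19.1
eef_pos: [0.5916, 0.0246, 0.0482]
ee_rot: [-3.142, -0.0, 2.942]
force: [0.7, 0.6, -1.6]
width: 0.0494
gripper_force: 35.0
```

```bash
python3 ft.py
```

```text
19.3 [ 0.18 -0.06 -2.13] [-0.028 -0.025  0.036] [0.5917 0.0246 0.0483] [-3.142 -0.     2.942]
```

The weight is 1 mm or less above the seat and free. I'll turn it in three parts, checking force after each.

Request:
{"method": "step_arm", "body": {
  "rows": [
    [0, 0, 0, 0.08, 0.04],
    [0, 0, 0, 0.16, 0.04],
    [0, 0, 0, 0.24, 0.04],
    [0, 0, 0, 0.32, 0.04],
    [0, 0, 0, 0.4, 0.04],
    [0, 0, 0, 0.4, 0.04]
  ]
}}

```text
t: 19.9
eef_pos: [0.5916, 0.0246, 0.0482]
ee_rot: [-3.142, -0.0, -2.94]
force: [-0.5, -0.8, -2.5]
width: 0.0493
gripper_force: 35.0
```

```bash
python3 ft.py
```

```text
20.1 [-0.41 -0.45 -2.6 ] [-0.188  0.085 -0.034] [0.5916 0.0246 0.0482] [-3.142 -0.    -2.943]
```

Request:
{"method": "step_arm", "body": {
  "rows": [
    [0, 0, 0, 0.08, 0.04],
    [0, 0, 0, 0.16, 0.04],
    [0, 0, 0, 0.24, 0.04],
    [0, 0, 0, 0.32, 0.04],
    [0, 0, 0, 0.4, 0.04],
    [0, 0, 0, 0.4, 0.04]
  ]
}}

```text
t: 20.7
eef_pos: [0.5915, 0.0245, 0.0482]
ee_rot: [3.142, -0.0, -2.541]
force: [-0.3, -1.5, -1.7]
width: 0.0494
gripper_force: 35.0
```

```bash
python3 ft.py
```

```text
20.9 [-1.16 -1.17 -2.24] [-0.478  0.22  -0.003] [0.5915 0.0245 0.0482] [ 3.142 -0.    -2.543]
```

Request:
{"method": "step_arm", "body": {
  "rows": [
    [-0.0004, -0.0005, 0, 0, 0.04],
    [-0.0004, -0.0005, 0, 0.08, 0.04],
    [-0.0004, -0.0005, 0, 0.16, 0.04],
    [-0.0004, -0.0005, 0, 0.24, 0.04],
    [-0.0004, -0.0005, 0, 0.32, 0.04],
    [-0.0004, -0.0005, 0, 0.4, 0.04],
    [-0.0004, -0.0005, 0, 0.4, 0.04]
  ]
}}

```text
t: 21.6
eef_pos: [0.5914, 0.0241, 0.0483]
ee_rot: [-3.141, 0.0, -2.14]
force: [-0.8, -0.2, -1.9]
width: 0.0495
gripper_force: 35.0
```

```bash
python3 ft.py
```

```text
21.8 [-0.3  -1.57 -2.23] [-0.424  0.056 -0.01 ] [0.5914 0.0242 0.0483] [-3.141  0.    -2.143]
```

Request:
{"method": "step_arm", "body": {
  "rows": [
    [-0.0002, -0.0006, 0, 0, 0.04],
    [-0.0002, -0.0006, 0, 0.09, 0.04],
    [-0.0002, -0.0006, 0, 0.18, 0.04],
    [-0.0002, -0.0006, 0, 0.27, 0.04],
    [-0.0002, -0.0006, 0, 0.36, 0.04],
    [-0.0002, -0.0006, 0, 0.36, 0.04]
  ]
}}

```text
t: 22.4
eef_pos: [0.5913, 0.0236, 0.0483]
ee_rot: [-3.141, 0.0, -1.78]
force: [0.8, -0.2, -2.7]
width: 0.0492
gripper_force: 35.0
```

```bash
python3 ft.py
```

```text
22.6 [ 0.26 -0.38 -2.06] [-0.227 -0.162  0.   ] [0.5913 0.0236 0.0483] [-3.141  0.    -1.783]
```

The turn is done: the slot is about 1.56 rad from the neck line. Now I'll feel down to the seat.

Request:
{"method": "step_arm", "body": {
  "rows": [
    [0, 0, -0.0005, 0, 0.04],
    [0, 0, -0.0005, 0, 0.04],
    [0, 0, -0.0005, 0, 0.04]
  ]
}}

```text
t: 22.9
eef_pos: [0.5912, 0.0236, 0.0478]
ee_rot: [-3.141, 0.0, -1.781]
force: [0.2, -0.8, -1.5]
width: 0.0493
gripper_force: 35.0
```

Request:
{"method": "step_arm", "body": {
  "rows": [
    [0, 0, -0.0005, 0, 0.04],
    [0, 0, -0.0005, 0, 0.04],
    [0, 0, -0.0005, 0, 0.04]
  ]
}}

```text
t: 23.2
eef_pos: [0.5912, 0.0236, 0.0473]
ee_rot: [-3.141, 0.0, -1.781]
force: [2.1, -0.9, -1.5]
width: 0.0496
gripper_force: 35.0
```

```bash
python3 ft.py
```

```text
23.4 [ 0.83 -0.58 -1.96] [-0.182 -0.302 -0.013] [0.5911 0.0236 0.0473] [-3.142  0.    -1.781]
```

Request:
{"method": "step_arm", "body": {
  "rows": [
    [-0.0001, 0, -0.0005, 0, 0.04],
    [-0.0001, 0, -0.0005, 0, 0.04],
    [-0.0001, 0, -0.0005, 0, 0.04]
  ]
}}

```text
t: 23.7
eef_pos: [0.5912, 0.0236, 0.0469]
ee_rot: [-3.141, 0.0, -1.781]
force: [0.3, -0.6, -0.1]
width: 0.0492
gripper_force: 35.0
```

```bash
python3 ft.py
```

```text
23.9 [ 1.3  -0.23  0.39] [-0.199 -0.354  0.012] [0.5912 0.0236 0.0469] [-3.141  0.    -1.781]
```

Seated: Fz rose from -2 to +0.4 N. Releasing and rising.

Request:
{"method": "step_arm", "body": {
  "rows": [
    [0, 0, 0, 0, 0.052],
    [0, 0, 0, 0, 0.06],
    [0, 0, 0, 0, 0.07],
    [0, 0, 0, 0, 0.07],
    [0, 0, 0, 0, 0.07],
    [0, 0, 0.01, 0, 0.07],
    [0, 0, 0.03, 0, 0.07],
    [0, 0, 0.07, 0, 0.07],
    [0, 0, 0.11, 0, 0.07],
    [0, 0, 0.15, 0, 0.07],
    [0, 0, 0.15, 0, 0.07],
    [0, 0, 0.15, 0, 0.07]
  ]
}}

```text
t: 25.1
eef_pos: [0.5915, 0.0238, 0.1987]
ee_rot: [-3.139, 0.002, -1.781]
force: [0.3, -0.3, -0.4]
width: 0.07
gripper_force: 0.0
```

```bash
python3 - <<'E'
from h import *
f=grab('wrist','w7.png'); s=arm.get_state(); print(s['t'],s['eef_pos'],s['width'],s['gripper_force'],s['force'])
im=f['color'];hsv=cv2.cvtColor(im,cv2.COLOR_BGR2HSV); c=proj(f,[.591,.0244,.076],True); print(c)
for th in (130,150,165):
    m=((hsv[...,1]<30)&(hsv[...,2]>th)).astype(np.uint8)
    cs,_=cv2.findContours(m,cv2.RETR_LIST,cv2.CHAIN_APPROX_NONE)
    for k in cs:
        (u,v),r=cv2.minEnclosingCircle(k)
        if cv2.contourArea(k)>400 and np.hypot(u-c[0],v-c[1])<40:
            w=np.array([onz(f,*q[0],.0762,True)[:2] for q in k]).astype(np.float32)
            print(th,cv2.boundingRect(k),cv2.contourArea(k),cv2.minEnclosingCircle(w),cv2.minAreaRect(w))
# brightness ring at radius 22 mm on the weight top: where is the slot
for a in range(-180,180,15):
    p=np.array([.5908,.024,.0762])+.021*np.array([np.cos(np.radians(a)),np.sin(np.radians(a)),0]); u,v=proj(f,p,True).round().astype(int); print(a,hsv[v,u].tolist(),end=' ')
E
```

```text
25.15 [0.59074591 0.02359085 0.19722398] 0.07008942112456902 0.0 [ 0.04390879 -0.67280514 -1.16470548]
[321.94743718 223.74062047]
130 (278, 170, 87, 89) 5660.0 ((0.5898504853248596, 0.01533097680658102), 0.04779646173119545) ((0.5900025963783264, 0.01681939885020256), (0.0755561888217926, 0.07102278620004654), 78.07512664794922)
130 (262, 151, 119, 116) 13146.5 ((0.5898879766464233, 0.01204986684024334), 0.06821313500404358) ((0.5896340608596802, 0.012740302830934525), (0.09849998354911804, 0.09817015379667282), 78.0782470703125)
150 (262, 154, 91, 113) 2888.5 ((0.5998825430870056, 0.011753683909773827), 0.06043562293052673) ((0.6006098389625549, 0.011434826999902725), (0.09651032835245132, 0.07608446478843689), 78.08609008789062)
165 (262, 168, 90, 99) 2619.5 ((0.6014832258224487, 0.01685059629380703), 0.055917587131261826) ((0.6023126840591431, 0.01676308363676071), (0.08505499362945557, 0.07485657930374146), 78.5361328125)
-180 [23, 16, 126] -165 [26, 15, 123] -150 [26, 16, 125] -135 [23, 16, 126] -120 [23, 16, 126] -105 [23, 16, 128] -90 [30, 14, 124] -75 [26, 14, 126] -60 [21, 14, 126] -45 [21, 13, 198] -30 [21, 13, 198] -15 [21, 13, 199] 0 [22, 14, 198] 15 [21, 13, 200] 30 [23, 15, 198] 45 [21, 16, 115] 60 [30, 9, 60] 75 [40, 13, 57] 90 [38, 11, 89] 105 [23, 16, 124] 120 [23, 18, 125] 135 [23, 17, 122] 150 [20, 18, 125] 165 [19, 16, 125]
```

The weight is in place: the slot's dark gap lies at about 60–88°, against 78° expected. I'll check the lower weight's slot numerically.

```bash
python3 - <<'E'
from h import *
f=grab('wrist'); hsv=cv2.cvtColor(f['color'],cv2.COLOR_BGR2HSV)
for a in range(-70,60,6):
    p=np.array([.591,.0242,.062])+.033*np.array([np.cos(np.radians(a)),np.sin(np.radians(a)),0]); u,v=proj(f,p,True).round().astype(int); print(a,hsv[v,u,2],end='; ')
s=arm.get_state(); print(s['t'],s['force'],s['qd'].round(3))
E
```

```text
-70 64; -64 64; -58 64; -52 110; -46 112; -40 114; -34 114; -28 187; -22 180; -16 190; -10 169; -4 177; 2 161; 8 110; 14 110; 20 118; 26 183; 32 190; 38 187; 44 196; 50 194; 56 115; 25.2 [ 0.53834537 -0.42584484 -0.54611517] [ 0.001  0.016 -0.011  0.001  0.001 -0.   ]
```

The lower slot is still centred at about -13°, which matches the base yaw of -11.5°. Handing in.

```bash
python3 -c "
from station import arm
print(arm.job_done())"
```

```text
the job is handed in; nothing more can be done
None
```

The slotted weight is seated on the lower weight, turned about 89° across the neck and released. The lower weight's slot still lies along the neck, and the job was handed in at about 25 s of the 72 s allowed, though no verdict came back.

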